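# Pin the tail jaw of the bar clamp behind a carving blank

## Robot

A 6-joint arm with a two-finger parallel gripper is mounted at the origin on the work surface. World frame = base frame: x ahead of the robot, y to its left, z up, the work surface at z = 0. Lengths are in m, angles in rad, forces in N, time in s.
With the tool pointing down it reaches from about 0.25 to 0.85 m from the base axis. Payload 12.5 kg.
Tool frame: the origin (TCP) lies on the centre line of the jaws, within the pads' length; the fingertips stand 22 mm ahead of it and the grasp point (between the pads) lies 3 mm ahead of it; z points along the fingers, y is the line along which they close (so a half turn about z gives the same grasp; the last joint's range is limited). The gripper opens to 93 mm and grips with 3 to 60 N. Pads are 15 mm wide; open, the fingers measure 128 mm over their backs; the gripper's body (75 mm by 188 mm) begins 65 mm behind the grasp point.
Start: joints at [1.064, 0.351, 1.652, -0, 1.139, -0.085], TCP at [0.225, 0.502, 0.241] pointing down, gripper open.
Joint ranges: [-2.75, 2.75], [-0.79, 2.1], [0.01, 2.65], [-1.57, 4.71], [0.07, 3.14], [-2.87, 2.87]. Speed limits (rad/s): [2.22, 2.22, 2.79, 3.14, 3.14, 3.14].

## Interface

Orientations are given as a unit quaternion [x, y, z, w].
In Python, from station import robot gives the robot as it stands. The module is installed in compiled form; this text tells all that it offers.
- The arm moves only by the tool drive_tool, never from a script. Its argument "steps" is a list of rows, each a list of 3 entries, a list of its own where there are three numbers: the finger opening in m, from 0 to 0.093, then the shift along the world's x, y, z in m, then the turn about the world's z in degrees. In form: [[fingers, [dx, dy, dz], roll], ...]. A call has 1 to 8 rows; each row shifts and turns the commanded pose from where the row before left it; what a row does not reach is not made up. A row lasts 1/8 s, in which the tool goes at most 62.5 mm and 10.7 degrees, less where a joint would pass 70% of its speed; a pose out of reach is approached as far as the arm can. A call with a gripper value outside its range is refused whole. The fingers move at their own pace and stop on an object; "newtons" is the grip in N (left out, the last holds). Time passes only in rows, so rows that do not move let the fingers close. It gives the time, the measured TCP pose, the force, the opening and the grip force at its end, in the units of the state.
- robot.state(): the state, without advancing time (a new reading comes with each control period).
- robot.grab_frame(name): name is "scene" or "top" or "wrist"; returns (picture, depth): 384x512x3 uint8, blue, green, red; 384x512 float32, m along the optical axis (not along the pixel's ray), 0 where there is no reading.
- robot.camera_params(name): a dict with "K" (3x3 intrinsics, pixels), "eye" and "orientation" of the camera in the world. Camera axes: x right, y down, z forward; pixel columns grow to the right and rows downward; lengths in m; the calibration is good to about 2 mm. A picture is of the moment at which its call begins: read the wrist's pose just before it. camera_params takes no time and is no camera call; for the wrist camera it gives the pose at the moment of the call.
- robot.close_job(): hands the job in; it is judged then, once.
Trained networks look in the newest picture that a camera, given by its name, has taken for a name from the list of things; names that differ only in an ending like _2 or _b are one class to them, and where a whole thing is asked for, a point or a joint stands for the part that bears it (a point fixed in the world has none). Each returns a list of dicts, best first, with "p" (0 to 1); they miss things now and then, are a little off and sometimes report something else, mostly with a low value. They report only what shows in the picture. A call takes as long as a camera call. They do not tell look-alikes from the thing itself.
- robot.search_frame(name, camera): "box" ([left, top, right, bottom] in pixels, round what is visible of it).
- robot.cut_out(name, camera): "mask" (384x512 bool, what is visible of it) and "box" ([left, top, right, bottom] in pixels, round what is visible of it).
- robot.spot_point(name, camera): "location" ([column, row] in pixels: a listed point, or the origin of a listed thing).
The state is a dict: "t": time; "joints": joint angles; "qvel": joint speeds; "effort": joint torques, N m; "eef_pos": TCP position; "eef_rot": TCP orientation; "wrist_force": force on the tool from outside, world axes, zero at the start; "wrist_torque": the same for the moment, N m; "grip_width": finger opening in m; "grasp_force": force on a finger pad.
Only numpy, scipy, OpenCV 4.12 (cv2) and the standard library are available. Lean on these libraries where they do the work, as an engineer would, in place of code of your own. Each camera call takes 0.05 s, during which the arm holds its last target. There are 200 camera calls.

## Task

Get the bench bar clamp ready to hold the half-carved hippo: pull back the spring plunger on the sliding tail jaw, slide the jaw up the tube towards the blank, and let the pin drop fully home in a hole that leaves the jaw no more than 40 mm from the end of the blank, which is all the head screw can take up. The blank must stay where it lies against the screw's pad, and the pin must not be rammed sideways against its hole when it catches.

Things in the scene. Friction and masses are not known exactly. Their poses are not given: they have to be found in the camera images.
- bar: the fixed clamp tube, steel, 40 x 40 mm, 600 mm long, top face 56 mm above the bench. Origin on the bench under its middle; y runs along it from tail jaw to head, z up. In its top is a row of 12 mm holes for the pin, drilled unevenly by hand: each is 24 to 34 mm from the next, so their exact places have to be found by sliding the pin along the tube.
- tail_jaw (a joint): travel of the tail jaw along the tube, m: 0 in the hole where it starts, growing towards the blank (up to 0.24). The jaw is a sleeve of square tube round the bar, 50 mm wide, top 61 mm above the bench, with an upright jaw plate (70 mm wide, top 92 mm above the bench) at its blank end; a push of about 4 N slides it, up to 10 N while the pin rides on the tube.
- jaw_face (a point): middle of the jaw plate's flat bearing face, 75 mm above the bench, 60 mm from the plunger's axis towards the blank; y points along the tube towards the blank. The back of the plate is 50 mm from the plunger's axis.
- plunger (a joint): how far the plunger is pulled up, m: 0 fully home in a hole, 0.009 with the pin's end resting on top of the tube, 0.014 at its stop. A spring pushes it down: 9 N at 0, 13 N at 0.009, 15 N at 0.014. The pin goes 9 mm deep into a hole.
- knob_centre (a point): centre of the plunger's black mushroom knob on top of the tail jaw: round head of 30 mm diameter, upright axis, gripping height from 8 mm below this point to 8 mm above, a 20 mm neck below. 100 mm above the bench when the plunger is home; it rises with the plunger. Under it a 23 mm wide steel housing (top 82 mm above the bench) stands on the sleeve.
- pin: the plunger's steel pin, 10 mm in diameter, inside the sleeve, moving with the knob. Origin on the plunger's axis; not visible. It should not take more than 35 N sideways.
- blank_end (a point): middle of the flat end face of the blank's base that looks at the tail jaw, 75 mm above the bench; y points along the blank towards the screw
- blank_middle (a point): middle of the base of the loose blank (a hippo half carved on its wooden base block, 0.4 kg): base 150 mm along the tube, 85 mm wide, 34 mm high, lying on top of the tube; the figure rises to 75 mm above the tube. z up.
- screw: the head screw: round pressure pad of 36 mm diameter on a spindle with a cross handle, fixed for now. Origin on the bench under the middle of the pad's face, which touches the blank's other end.
- mallet: bystander: joiner's mallet lying on the bench, head 65 x 115 x 58 mm, handle 215 mm; origin under the head
- gouge: bystander: carving gouge lying on the bench, 210 mm long, 24 mm wide; origin under its middle
- bowl: bystander: small wooden bowl, 110 mm across, 45 mm high; origin under its middle
There are look-alikes about, which are no part of the job. Of the things shaped like the part that bears blank_end, the wooden one is meant.

How it is judged:
On the way, in this order (a step that is already met when the one before it is completed fails the run):
1. the plunger is pulled back until the pin is clear of its hole (value of joint plunger above 0.0085 m), for 0.1 s.
2. the pin has dropped fully home in a hole that leaves the jaw within 40 mm of the blank (value of joint plunger below 0.002 m and y of blank_end in the frame of jaw_face below 0.04 m), for 0.2 s.
At the end, for the whole second after the job is handed in: The plunger is within 2 mm of fully home, its pin in a hole; the jaw face is no more than 40 mm from the end of the blank; the blank lies on the tube, moved less than 6 mm (all of step 2 and y of blank_end in the frame of jaw_face above -0.002 m and distance of blank_end from where it was at the start of the episode below 0.006 m and angle between blank_middle's own z axis and vertical below 0.05 rad); the robot touches nothing.
It fails at once if the pin is rammed sideways in its hole with more than 35 N (contact force between pin and anything else above 35 N).
It fails at once if the blank is shoved more than 12 mm or tipped (distance of blank_end from where it was at the start of the episode above 0.012 m or angle between blank_middle's own z axis and vertical above 0.2 rad).
It fails at once if a bystander is moved more than 30 mm (distance of any of mallet, gouge, bowl from where it was at the start of the episode above 0.03 m).
It also fails if it takes over 45 s, if anything falls off the work surface, if the arm or the gripper's body presses on something with over 40 N, if the wrist force passes 120 N, or if a joint passes its speed limit or range.

## Working session

There is one attempt and no reset: what is moved stays moved. The work goes in short steps, Python scripts to look and compute and a tool call to move; the robot and the scene stay as the last step left them, time stands still between calls to the robot, and variables do not carry over. Pictures are saved under pics/ and viewed, at most 10 in all, crops included, and the job is handed in when it is done.

Besides the shell and the picture viewer there is one more tool, called after "Emit:" as name(argument=value, ...) on one line, values as JSON. drive_tool: Moves the arm, as the interface text tells. Its arguments: {"type":"object","properties":{"steps":{"type":"array","items":{"type":"array"}},"newtons":{"type":"number"}},"required":["steps"]}

```bash
mkdir -p pics; cat > h.py <<'E'
import numpy as np, cv2
from scipy.spatial.transform import Rotation as R
from station import robot
def cam(n):
    c=robot.camera_params(n); K=np.array(c["K"]); o=np.array(c["orientation"])
    M=R.from_quat(o).as_matrix() if o.size==4 else o.reshape(3,3)
    return K,np.array(c["eye"]),M
def ray(n,px):
    K,e,M=cam(n); return e, M@np.linalg.solve(K,[px[0],px[1],1.0])
def at_z(n,px,z):
    e,d=ray(n,px); return e+d*(z-e[2])/d[2]
def at_depth(n,px,dep):
    e,d=ray(n,px); return e+d*dep
E
python3 - <<'E'
from h import *
print(robot.state())
ims=[]
for n in ["scene","top"]:
    im,d=robot.grab_frame(n); cv2.imwrite(f"pics/{n}0.png",im); np.save(f"{n}0.npy",d); ims.append(im)
    print(n,robot.camera_params(n))
    for t in ["knob_centre","jaw_face","blank_end","blank_middle","bar","screw"]:
        for r in robot.spot_point(t,n)[:3]:
            p=r["location"]; u,v=int(round(p[0])),int(round(p[1]))
            dd=d[min(max(v,0),383),min(max(u,0),511)]
            print(n,t,round(r["p"],2),np.round(p,1),np.round(at_depth(n,p,dd),3))
    for t in ["mallet","gouge","bowl","blank_middle","tail_jaw"]:
        print(n,t,[(round(r["p"],2),np.round(r["box"]).tolist()) for r in robot.search_frame(t,n)[:3]])
E
```

```text
{'t': 0.0, 'joints': array([ 1.06438530e+00,  3.51243894e-01,  1.65240223e+00, -3.14040501e-05,
        1.13908590e+00, -8.45901773e-02]), 'qvel': array([-0.00134636,  0.00278675, -0.00055839, -0.00101873,  0.00113117,
        0.00030794]), 'effort': array([-5.60917288e-04, -4.97323287e+01, -2.85251284e+01,  6.98731653e-02,
        2.57543684e-02, -1.22453002e-04]), 'eef_pos': array([0.22501146, 0.50153031, 0.24010553]), 'eef_rot': array([ 2.09343770e-01,  9.77841941e-01, -5.49142783e-04, -1.52262656e-04]), 'wrist_force': array([-0.52247302, -0.57700597, -0.38617509]), 'wrist_torque': array([-0.04326225,  0.00174581, -0.00668117]), 'grasp_force': 0.0, 'grip_width': 0.09288940169384245}
scene {'K': array([[383.13141641,   0.        , 253.3164171 ],
       [  0.        , 383.13141641, 193.15299134],
       [  0.        ,   0.        ,   1.        ]]), 'eye': array([1.14033783, 0.27878969, 1.01447634]), 'orientation': array([ 0.61838555,  0.72134628, -0.24207857, -0.19661341])}
scene knob_centre 0.65 [160.5 194.2] [ 0.53  -0.109  0.11 ]
scene knob_centre 0.59 [146.2 284.5] [ 0.785 -0.08
[... 1359 characters left out ...]
.036]
top blank_end 0.73 [206.3 201.4] [0.474 0.262 0.035]
top blank_middle 0.82 [373.7 254.9] [ 0.331 -0.178  0.064]
top blank_middle 0.79 [245.2 151.8] [0.59  0.154 0.126]
top blank_middle 0.79 [145.  204.3] [0.462 0.418 0.073]
top bar 0.79 [274.4 164.7] [0.572 0.076 0.055]
top bar 0.26 [274.6 159.5] [0.587 0.076 0.053]
top screw 0.62 [219.2 151.8] [0.599 0.223 0.089]
top mallet [(0.57, [316.0, 20.0, 363.0, 120.0])]
top gouge [(0.7, [272.0, 200.0, 294.0, 276.0])]
top bowl [(0.88, [235.0, 84.0, 277.0, 122.0])]
top blank_middle [(0.93, [195.0, 189.0, 251.0, 250.0]), (0.84, [139.0, 246.0, 199.0, 311.0]), (0.79, [115.0, 180.0, 181.0, 230.0])]
top tail_jaw [(0.57, [316.0, 161.0, 355.0, 194.0])]
```

```bash
python3 -c "
import cv2,numpy as np
a=cv2.imread('pics/scene0.png');b=cv2.imread('pics/top0.png')
cv2.imwrite('pics/both.png',cv2.resize(np.hstack([a,b]),(800,300),interpolation=cv2.INTER_AREA))"
```

```text
(no output)
```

View pics/both.png

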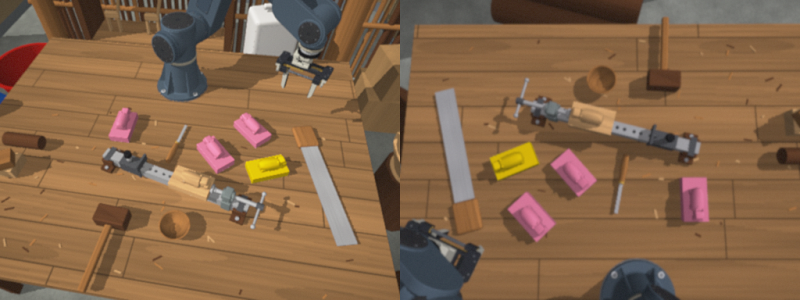

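The clamp runs from the tail jaw (top ≈ 340,178) to the screw (≈ 219,152). Hippo-shaped things in the top view:
- wooden, at about (245,152)
- pink, at about (222,220), (168,278) and (374,255)
- yellow, at about (145,204)

The wooden one on the tube against the pad is the one meant. I'll confirm it in an enlarged crop and measure the bar axis from depth.

```bash
python3 - <<'E'
from h import *
a=cv2.imread('pics/top0.png')[105:215,190:390]
cv2.imwrite('pics/crop.png',cv2.resize(a,(800,440),interpolation=cv2.INTER_CUBIC))
# point clouds -> world
P=[]
for n in ["top","scene"]:
    d=np.load(n+"0.npy"); K,e,M=cam(n)
    v,u=np.mgrid[0:384,0:512]
    c=np.stack([(u-K[0,2])/K[0,0]*d,(v-K[1,2])/K[1,1]*d,d],-1)@M.T+e
    c[d==0]=np.nan; np.save(n+"_pc.npy",c)
    q=c.reshape(-1,3)
    box=(q[:,0]>0.47)&(q[:,0]<0.68)&(q[:,1]>-.25)&(q[:,1]<.4)
    q=q[box]
    print(n,"bench z",np.nanmedian(q[q[:,2]<0.02,2]))
    k=q[(q[:,2]>0.097)&(q[:,1]<-0.02)&(q[:,1]>-.16)]
    print("knob top",len(k),k.mean(0).round(4),k.min(0).round(4),k.max(0).round(4))
    m=cv2.minAreaRect(k[:,:2].astype(np.float32)) ;print(m)
    b=q[(q[:,2]>0.03)&(q[:,2]<0.085)&(q[:,1]>-.2)&(q[:,1]<.3)]
    tube=q[(q[:,2]>0.047)&(q[:,2]<0.066)&(q[:,1]>-0.03)&(q[:,1]<.06)]
    mid=np.median(tube,0)
    vv=np.linalg.svd(tube[:,:2]-tube[:,:2].mean(0),full_matrices=False)[2][0]
    print("tube",len(tube),tube.mean(0),vv*np.sign(vv[1]))
for n in ["top","scene"]:
    im,_=robot.grab_frame(n)
    for r in robot.cut_out("blank_middle",n):
        print(n,r["p"],r["box"],np.nanmean(np.load(n+"_pc.npy")[r["mask"]],0).round(3),im[r["mask"]].mean(0).round())
E
```

```text
top bench z -0.0003229593004876463
knob top 114 [ 0.5302 -0.1008  0.1095] [ 0.5165 -0.115   0.0977] [ 0.5437 -0.0873  0.1145]
((0.5300944447517395, -0.10114837437868118), (0.02711191587150097, 0.027717269957065582), 0.051073867827653885)
tube 467 [0.5613103  0.01539919 0.05510944] [0.31912227 0.94771355]
scene bench z -0.0015171687382415922
knob top 82 [ 0.5361 -0.1013  0.1074] [ 0.52   -0.117   0.0978] [ 0.5489 -0.0876  0.1124]
((0.5331907272338867, -0.10274586081504822), (0.02857404388487339, 0.028204403817653656), 33.857852935791016)
tube 359 [0.56560598 0.01566505 0.05387694] [0.33219487 0.94321078]
top 0.83 [191.2, 190.2, 252.3, 251.0] [0.419 0.218 0.045] [133. 106. 187.]
top 0.76 [353.4, 227.4, 396.4, 286.7] [ 0.331 -0.19   0.044] [121.  96. 170.]
top 0.69 [113.0, 184.3, 178.8, 233.4] [0.46  0.422 0.044] [ 11. 163. 192.]
top 0.57 [137.5, 246.5, 199.6, 309.4] [0.274 0.357 0.044] [135. 107. 190.]
scene 0.9 [139.1, 135.3, 174.9, 180.1] [ 0.348 -0.19   0.038] [131. 107. 186.]
scene 0.87 [299.8, 143.5, 343.8, 193.4] [0.291 0.36  0.036] [150. 122. 210.]
scene 0.73 [252.6, 171.8, 297.9, 223.7] [0.438 0.219 0.038] [149. 121. 208.]
scene 0.6 [215.3, 215.9, 272.8, 256.4] [0.617 0.156 0.097] [111. 165. 207.]
scene 0.57 [313.0, 197.0, 369.0, 234.0] [0.479 0.426 0.039] [ 11. 180. 206.]
```

View pics/crop.png

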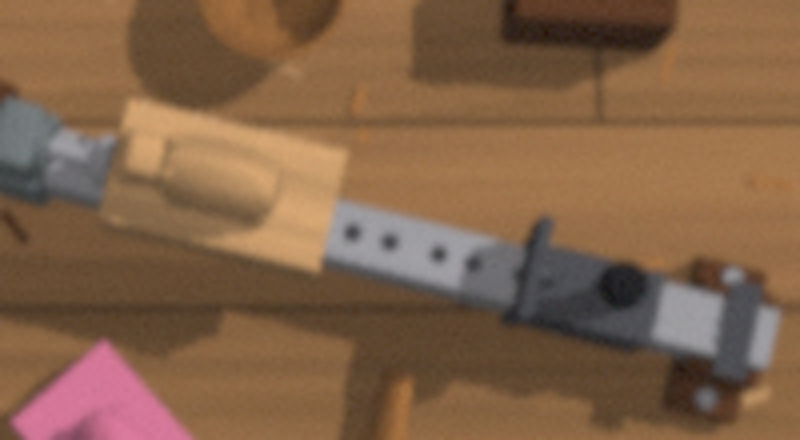

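The crop confirms the wooden blank on the tube (crop px 105–345 × 100–270). Open holes show at crop (352,232), (389,242), (438,254) and (473,264), and the knob is at (625,285). Next I work out positions along the bar.

```bash
python3 - <<'E'
from h import *
f=lambda c:(190+(c[0]+.5)/4-.5,105+(c[1]+.5)/4-.5)
H=np.array([at_z("top",f(c),.056)[:2] for c in [(473,264),(438,254),(389,242),(352,232)]])
print(H.round(4))
k=np.array([.5305,-.1012])
kn=at_z("top",f((625,285)),.108)[:2];print("knob px",kn)
vx,vy,x0,y0=cv2.fitLine(np.vstack([H,k]).astype(np.float32),cv2.DIST_L2,0,.01,.01).ravel()
a=np.array([vx,vy])*np.sign(vy); print("dir",a,np.degrees(np.arctan2(a[1],a[0])))
pc=np.load("top_pc.npy").reshape(-1,3)
L=(pc[:,:2]-k)@a; S=(pc[:,:2]-k)@[a[1],-a[0]]
for lo,hi in [(.02,.04),(.09,.11),(.11,.13),(.13,.15)]: # tube lateral mid
    m=(L>lo)&(L<hi)&(abs(S)<.1)&(pc[:,2]>.045)
    print(lo,np.percentile(S[m],[2,98]).round(4),np.median(pc[m,2]))
m=(abs(S)<.03)&(pc[:,2]>.078)&(L>.06); print("blank from",np.percentile(L[m],[0,1,3]),)
for c in [(322,271),(348,152)]: print("blank end corner",(at_z("top",f(c),.09)[:2]-k)@a)
print("holes",((H-k)@a).round(4), ((H-k)@[a[1],-a[0]]).round(4))
m=(abs(S)<.03)&(pc[:,2]>.086)&(L>.03)&(L<.08); print("plate",np.percentile(L[m],[0,50,100]))
E
```

```text
[[ 0.555  -0.0138]
 [ 0.5619  0.0097]
 [ 0.5702  0.0427]
 [ 0.5771  0.0677]]
knob px [ 0.53121381 -0.10221737]
dir [0.26621065 0.9639149 ] 74.5611
0.02 [-0.0242  0.0252] 0.06039298271317106
0.09 [-0.0204  0.019 ] 0.05516101047743083
0.11 [-0.0202  0.019 ] 0.055014105985394524
0.13 [-0.0209  0.0185] 0.055360811190204307
blank from [0.19032919 0.19312347 0.19769808]
blank end corner 0.18769046977446294
blank end corner 0.19186600960294214
holes [0.0908 0.1153 0.1493 0.1752] [ 0.0004  0.0007 -0.      0.    ]
plate [0.0492341  0.05459867 0.05944566]
```

Emit:
drive_tool(steps=[[0.045,[0.03,-0.06,0],0],[0.045,[0.03,-0.06,0],2],[0.045,[0.03,-0.06,0],2],[0.045,[0.03,-0.06,0],2],[0.045,[0.03,-0.06,0],2],[0.045,[0.03,-0.06,0],0],[0.045,[0.03,-0.06,0],0],[0.045,[0.03,-0.06,0],0]])

```text
t: 2.4
eef_pos: [0.4495, 0.0526, 0.2409]
eef_rot: [0.141, 0.99, 0.0, 0.0]
wrist_force: [1.3, 0.6, 0.7]
grip_width: 0.0449
grasp_force: 0.0
```

Emit:
drive_tool(steps=[[0.045,[0.02,-0.04,0],0.7],[0.045,[0.02,-0.04,-0.01],0],[0.045,[0.02,-0.04,-0.01],0],[0.045,[0,0,0],0],[0.045,[0,0,0],0]])

```text
t: 3.02
eef_pos: [0.5084, -0.065, 0.2207]
eef_rot: [0.135, 0.991, 0.0, -0.0]
wrist_force: [-0.5, 0.4, -0.7]
grip_width: 0.0449
grasp_force: 0.0
```

```bash
python3 - <<'E'
from h import *
s=robot.state(); print(s["eef_pos"],s["eef_rot"],s["wrist_force"])
im,d=robot.grab_frame("wrist"); cv2.imwrite("pics/w1.png",im)
for n in ["wrist","top"]:
    if n=="top": robot.grab_frame(n)
    for r in robot.spot_point("knob_centre",n)[:2]: print(n,r, at_z(n,r["location"],.100))
K,e,M=cam("wrist"); v,u=np.mgrid[0:384,0:512]
c=(np.stack([(u-K[0,2])/K[0,0]*d,(v-K[1,2])/K[1,1]*d,d],-1)@M.T+e)
q=c[d>0]; q=q[(q[:,2]>.098)&(q[:,2]<.125)&(np.hypot(q[:,0]-.53,q[:,1]+.101)<.03)]
print(len(q),cv2.minEnclosingCircle(q[:,:2].astype(np.float32)), q[:,2].max())
E
```

```text
[ 0.5084467  -0.06499724  0.22065253] [ 1.34678772e-01  9.90889286e-01  1.07176492e-04 -2.01061636e-04] [-0.53549654  0.40910427 -0.73852836]
wrist {'location': [220.9, 230.6], 'p': 0.78} [ 0.53337889 -0.10472935  0.1       ]
589 ((0.5322999358177185, -0.10227047652006149), 0.014912999235093594) 0.11426886508597184
```

View pics/w1.png

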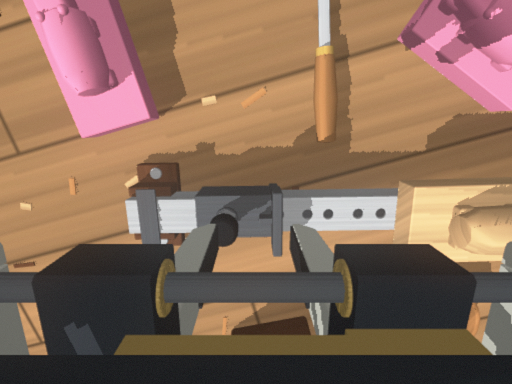

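The wrist view shows the knob at (226,228), the jaw plate at (277,220), the holes at about (307,214), (328,214), (358,213) and (380,212), and the wooden blank from column 397. I move over the knob and down.

Emit:
drive_tool(steps=[[0.045,[0.0236,-0.0373,0],0],[0.045,[0,0,-0.04],0],[0.045,[0,0,0],0],[0.045,[0,0,-0.04],0],[0.045,[0,0,-0.0367],0],[0.045,[0,0,0],0],[0.045,[0,0,0],0]])

```text
t: 4.1
eef_pos: [0.5333, -0.1026, 0.106]
eef_rot: [0.134, 0.991, -0.0, 0.001]
wrist_force: [-0.8, -0.7, 0.1]
grip_width: 0.0449
grasp_force: 0.0
```

Emit:
drive_tool(steps=[[0.025,[0,0,0],0],[0.025,[0,0,0],0],[0.025,[0,0,0],0],[0.025,[0,0,0],0]], newtons=5)

```text
t: 4.6
eef_pos: [0.5329, -0.1029, 0.105]
eef_rot: [0.135, 0.991, -0.0, 0.001]
wrist_force: [-1.3, 0.8, 7.5]
grip_width: 0.0295
grasp_force: 5.0
```

Emit:
drive_tool(steps=[[0.025,[0,0,0],0],[0.025,[0,0,0],0],[0.025,[0,0,0.002],0],[0.025,[0,0,0],0]], newtons=45)

```text
t: 5.1
eef_pos: [0.5327, -0.1028, 0.1057]
eef_rot: [0.135, 0.991, -0.0, 0.0]
wrist_force: [6.3, -1.6, -9.2]
grip_width: 0.0287
grasp_force: 45.0
```

Emit:
drive_tool(steps=[[0.025,[0,0,0.003],0],[0.025,[0,0,0.003],0],[0.025,[0,0,0.003],0],[0.025,[0,0,0.002],0],[0.025,[0,0,0],0],[0.025,[0,0,0],0]])

```text
t: 5.85
eef_pos: [0.5326, -0.1028, 0.1161]
eef_rot: [0.135, 0.991, 0.0, 0.0]
wrist_force: [8.1, -0.7, -14.2]
grip_width: 0.029
grasp_force: 45.0
```

Emit:
drive_tool(steps=[[0.025,[0.0021,0.0039,0],0],[0.025,[0.0027,0.0096,0],0],[0.025,[0.0027,0.0096,0],0],[0.025,[0.0027,0.0096,0],0],[0.025,[0.0027,0.0096,0],0],[0.025,[0.0013,0.0048,0],0],[0.025,[0,0,0],0]])

```text
t: 6.72
eef_pos: [0.5457, -0.0543, 0.1164]
eef_rot: [0.134, 0.991, 0.001, -0.001]
wrist_force: [-4.0, 3.2, -15.0]
grip_width: 0.029
grasp_force: 45.0
```

Emit:
drive_tool(steps=[[0.025,[0.0013,0.0048,0],0],[0.025,[0.0027,0.0096,0],0],[0.025,[0.0027,0.0096,0],0],[0.025,[0.0027,0.0096,0],0],[0.025,[0.0027,0.0096,0],0],[0.025,[0.0019,0.0067,0],0],[0.025,[0,0,0],0],[0.025,[0,0,0],0]])

```text
t: 7.72
eef_pos: [0.5588, -0.0043, 0.1161]
eef_rot: [0.134, 0.991, 0.001, -0.002]
wrist_force: [-7.7, 5.4, -15.2]
grip_width: 0.0289
grasp_force: 45.0
```

```bash
python3 - <<'E'
from h import *
s=robot.state(); p=s["eef_pos"]; a=np.array([.2662,.9639]); print(p,s["wrist_force"],(p[:2]-[.5326,-.1028])@a)
im,d=robot.grab_frame("wrist")
s2,_=robot.grab_frame("scene")
c=cv2.resize(s2[180:270,140:290],(750,450),interpolation=cv2.INTER_CUBIC)
im2=cv2.resize(im,(400,300)); cv2.imwrite("pics/w2.png",im); cv2.imwrite("pics/s2.png",c)
E
```

```text
[ 0.55883292 -0.00434087  0.11611285] [ -7.71497187   5.38630741 -15.22253687] 0.10188795972830575
```

View pics/w2.png

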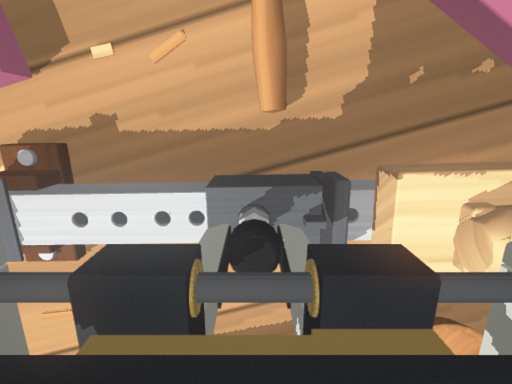

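The knob is in the grip (wrist ≈ 253,248), the plate is at column 335 and the blank begins at column 377. I stop short of the next hole, let the pin rest on the tube with the fingers slightly open, then creep with the rear finger pushing the knob.

Emit:
drive_tool(steps=[[0.025,[0.0005,0.0029,-0.001],0],[0.025,[0,0,0],0],[0.033,[0,0,0],0],[0.033,[0,0,0],0],[0.033,[0,0,-0.004],0],[0.033,[0,0,-0.003],0],[0.033,[0,0,0],0]])

```text
t: 8.7
eef_pos: [0.561, -0.0028, 0.1087]
eef_rot: [0.135, 0.991, 0.0, -0.0]
wrist_force: [0.3, 0.3, 0.8]
grip_width: 0.0331
grasp_force: 0.0
```

Emit:
drive_tool(steps=[[0.033,[0.0003,0.001,0],0],[0.033,[0.0003,0.001,0],0],[0.033,[0.0003,0.001,0],0],[0.033,[0,0,0],0]])

```text
t: 9.2
eef_pos: [0.5618, -0.0005, 0.1089]
eef_rot: [0.134, 0.991, -0.001, -0.0]
wrist_force: [-2.0, -6.1, 1.1]
grip_width: 0.0328
grasp_force: 3.3
```

Emit:
drive_tool(steps=[[0.033,[0.0002,0.0006,0],0],[0.033,[0.0002,0.0006,0],0],[0.033,[0.0002,0.0006,0],0]])

```text
t: 9.57
eef_pos: [0.5621, 0.0005, 0.1089]
eef_rot: [0.134, 0.991, -0.001, -0.0]
wrist_force: [-4.2, -13.5, 2.1]
grip_width: 0.0336
grasp_force: 6.7
```

Emit:
drive_tool(steps=[[0.033,[0.0002,0.0006,0],0],[0.033,[0.0002,0.0006,0],0]])

```text
t: 9.82
eef_pos: [0.5624, 0.0017, 0.1089]
eef_rot: [0.134, 0.991, -0.001, -0.001]
wrist_force: [-4.0, -11.8, 1.4]
grip_width: 0.0333
grasp_force: 6.2
```

Emit:
drive_tool(steps=[[0.033,[0.0002,0.0006,0],0],[0.033,[0.0002,0.0006,0],0]])

```text
t: 10.07
eef_pos: [0.5627, 0.0029, 0.1089]
eef_rot: [0.134, 0.991, -0.001, -0.001]
wrist_force: [-4.6, -12.2, 1.5]
grip_width: 0.0334
grasp_force: 6.5
```

Emit:
drive_tool(steps=[[0.033,[0.0002,0.0006,0],0],[0.033,[0.0002,0.0006,0],0]])

```text
t: 10.32
eef_pos: [0.5631, 0.0042, 0.1088]
eef_rot: [0.134, 0.991, -0.001, -0.001]
wrist_force: [-4.7, -12.4, 1.8]
grip_width: 0.0332
grasp_force: 6.4
```

Emit:
drive_tool(steps=[[0.033,[0.0002,0.0006,0],0],[0.033,[0.0002,0.0006,0],0]])

```text
t: 10.58
eef_pos: [0.5634, 0.0054, 0.1088]
eef_rot: [0.134, 0.991, -0.001, -0.001]
wrist_force: [-4.3, -11.7, 1.1]
grip_width: 0.0331
grasp_force: 6.0
```

Emit:
drive_tool(steps=[[0.033,[0.0002,0.0006,0],0],[0.033,[0.0002,0.0006,0],0]])

```text
t: 10.82
eef_pos: [0.5637, 0.0067, 0.1087]
eef_rot: [0.134, 0.991, -0.001, -0.001]
wrist_force: [-4.9, -12.0, 0.2]
grip_width: 0.0332
grasp_force: 6.0
```

Emit:
drive_tool(steps=[[0.033,[0.0002,0.0006,0],0]])

```text
t: 10.95
eef_pos: [0.5639, 0.0074, 0.1086]
eef_rot: [0.134, 0.991, -0.001, -0.001]
wrist_force: [-4.3, -9.0, -1.6]
grip_width: 0.0331
grasp_force: 5.1
```

Emit:
drive_tool(steps=[[0.033,[0.0002,0.0006,0],0]])

```text
t: 11.08
eef_pos: [0.5641, 0.0082, 0.1084]
eef_rot: [0.135, 0.991, -0.001, -0.001]
wrist_force: [-2.1, -4.4, -3.4]
grip_width: 0.033
grasp_force: 2.8
```

Emit:
drive_tool(steps=[[0.033,[0.0002,0.0006,0],0]])

```text
t: 11.2
eef_pos: [0.5646, 0.0095, 0.1086]
eef_rot: [0.135, 0.991, -0.0, -0.001]
wrist_force: [-2.5, -1.3, -2.8]
grip_width: 0.0331
grasp_force: 1.3
```

The pushing force fell away, so the pin has probably started into the hole. I check the knob's height.

```bash
cat > kn.py <<'E'
from h import *
s=robot.state(); print(s["t"],s["eef_pos"],s["wrist_force"].round(1))
for n in ["scene","wrist","top"]:
    im,d=robot.grab_frame(n); cv2.imwrite(f"pics/k_{n}_{s['t']:.2f}.png",im)
    K,e,M=cam(n); v,u=np.mgrid[0:384,0:512]
    c=(np.stack([(u-K[0,2])/K[0,0]*d,(v-K[1,2])/K[1,1]*d,d],-1)@M.T+e)
    dark=(im.max(2)<60)&(d>0)&(c[...,2]<.135)&(c[...,2]>.085)&(np.hypot(c[...,0]-s["eef_pos"][0],c[...,1]-s["eef_pos"][1])<.022)
    q=c[dark]; print(n,len(q),np.percentile(q[:,2],[5,50,90,98]).round(4) if len(q) else "", q.mean(0).round(4) if len(q) else "")
E
python3 kn.py; python3 - <<'E'
import cv2,glob
f=sorted(glob.glob('pics/k_wrist*'))[-1]
cv2.imwrite('pics/kw.png',cv2.resize(cv2.imread(f)[150:320,150:400],(750,510),interpolation=cv2.INTER_CUBIC))
E
```

```text
11.2 [0.56463991 0.0094986  0.10858218] [-2.5 -1.3 -2.8]
scene 47 [0.0951 0.1079 0.1138 0.1232] [0.57   0.0038 0.1076]
wrist 2810 [0.0974 0.1112 0.1132 0.13  ] [0.5586 0.011  0.1105]
top 0
```

View pics/kw.png

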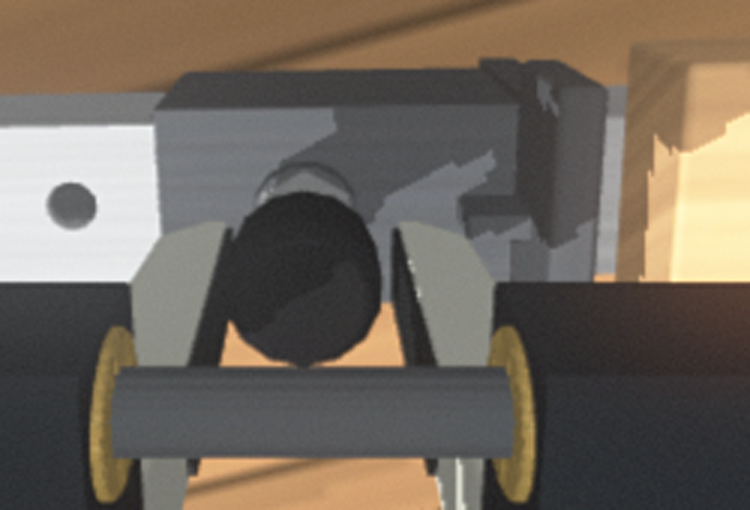

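The knob top reads about 0.113 m, against 0.123 m if the pin were still riding, so the pin is home. I open a little, rise straight up and look again.

Emit:
drive_tool(steps=[[0.041,[0,0,0],0],[0.041,[0,0,0],0],[0.041,[0,0,0.01],0],[0.041,[0,0,0.03],0],[0.041,[0,0,0.05],0],[0.041,[-0.02,0,0.04],0],[0.041,[-0.04,0,0],0],[0.041,[0,0,0],0]])

```text
t: 12.35
eef_pos: [0.5037, 0.0099, 0.2402]
eef_rot: [0.135, 0.991, 0.0, 0.001]
wrist_force: [1.7, 0.1, 0.5]
grip_width: 0.0409
grasp_force: 0.0
```

```bash
python3 - <<'E'
from h import *
s=robot.state(); print(s["t"],s["eef_pos"],s["wrist_force"].round(1))
a=np.array([.2662,.9639]); k0=np.array([.532,-.1023]); K_=[]
for n in ["wrist","scene","top"]:
    im,d=robot.grab_frame(n); cv2.imwrite(f"pics/f_{n}.png",im)
    K,e,M=cam(n); v,u=np.mgrid[0:384,0:512]
    c=(np.stack([(u-K[0,2])/K[0,0]*d,(v-K[1,2])/K[1,1]*d,d],-1)@M.T+e)[d>0]
    L=(c[:,:2]-k0)@a; S=(c[:,:2]-k0)@[a[1],-a[0]]
    m=(abs(S)<.022)&(c[:,2]>.097)&(c[:,2]<.14)&(L>.085)&(L<.15)
    if m.any(): print(n,m.sum(),"knob L",np.percentile(L[m],[1,50,99]).round(4),"z",np.percentile(c[m,2],[50,90,98]).round(4))
    m=(abs(S)<.03)&(c[:,2]>.078)&(c[:,2]<.096)&(L>.145)&(L<.24); print("  plate/blank hist",np.histogram(L[m],np.arange(.145,.24,.005)))
E
```

```text
12.35 [0.50371788 0.00992872 0.24020494] [1.7 0.1 0.5]
wrist 657 knob L [0.1018 0.1154 0.1291] z [0.1108 0.112  0.1126]
  plate/blank hist (array([  0,   0,   0,   0, 122, 108,   8,   0,   0, 202, 140, 138, 141,
       141, 136, 141, 144, 105]), array([0.145, 0.15 , 0.155, 0.16 , 0.165, 0.17 , 0.175, 0.18 , 0.185,
       0.19 , 0.195, 0.2  , 0.205, 0.21 , 0.215, 0.22 , 0.225, 0.23 ,
       0.235]))
scene 88 knob L [0.1034 0.1177 0.1304] z [0.1087 0.1111 0.1119]
  plate/blank hist (array([ 0,  0,  0,  0, 22, 41, 20,  0,  0, 19, 32, 28, 31, 33, 33, 19, 11,
        6]), array([0.145, 0.15 , 0.155, 0.16 , 0.165, 0.17 , 0.175, 0.18 , 0.185,
       0.19 , 0.195, 0.2  , 0.205, 0.21 , 0.215, 0.22 , 0.225, 0.23 ,
       0.235]))
  plate/blank hist (array([ 0,  0,  0,  0,  0,  0,  0,  0,  0,  0,  0, 43, 43, 41, 43, 43, 32,
       15]), array([0.145, 0.15 , 0.155, 0.16 , 0.165, 0.17 , 0.175, 0.18 , 0.185,
       0.19 , 0.195, 0.2  , 0.205, 0.21 , 0.215, 0.22 , 0.225, 0.23 ,
       0.235]))
```

View pics/f_wrist.png

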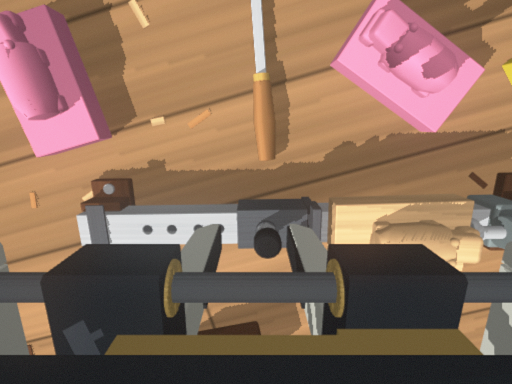

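The view shows the jaw (plate at column 320) about 15 mm from the blank (column 330), which hasn't moved. The knob's height is the same as at the start, so the pin is home. The gripper is clear.

```bash
python3 -c "
from station import robot
print(robot.close_job())"
```

```text
the job is handed in; nothing more can be done
None
```

The job is handed in, with no verdict returned: by the last camera check the pin is fully home about 115 mm up the tube, the jaw face is about 15 mm from the blank, the blank hasn't visibly moved, and the sideways push stayed near 14 N or below.

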